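# Bolt the sample tray down, peel off its sticky cover and hold it over the light pad

## Robot

A 6-joint arm with a two-finger parallel gripper is mounted at the origin on the work surface. World frame = base frame: x ahead of the robot, y to its left, z up, the work surface at z = 0. Lengths are in m, angles in rad, forces in N, time in s.
With the tool pointing down it reaches from about 0.4 to 0.825 m from the base axis. Payload 7 kg.
Tool frame: the origin (TCP) lies midway between the tips of the shut fingers; the grasp point (between the pads) lies 19 mm behind it; z points along the fingers, y is the line along which they close (so a half turn about z gives the same grasp; the last joint's range is limited). The gripper opens to 88 mm and grips with 3 to 60 N. Pads are 19 mm wide; open, the fingers measure 130 mm over their backs; the gripper's body (78 mm by 193 mm) begins 47 mm behind the grasp point.
Start: joints at [-0.825, 0.359, 0.012, 0, -1.224, -0.288], TCP at [0.298, -0.605, 0.227] pointing down, gripper open.
Joint ranges: [-3.07, 3.07], [-1.43, 2.12], [-1.02, 1.25], [-3.03, 1.67], [-3.05, -0], [-3.03, 3.03]. Speed limits (rad/s): [2.39, 2.39, 3.01, 3.14, 3.14, 3.14].

## Interface

Orientations are given as [roll, pitch, yaw] about the fixed x, y, z axes, in that order (R = Rz(yaw) Ry(pitch) Rx(roll)).
In Python, from station import telemetry, eyes, ticket, recognise, trace gives the robot as it stands. The module is installed in compiled form; this text tells all that it offers.
- The arm moves only by the tool servo_tool, never from a script. Its argument "series" is a list that holds one entry, the list of rows, each a list of 4 numbers: the shift along the tool's x, y, z in mm, then the turn about the tool's z in rad. In form: [[[x, y, z, roll], ...]]. A call has exactly 10 rows; each row shifts and turns the commanded pose from where the row before left it, along the tool's axes as they then stand; what a row does not reach is not made up. A row lasts 1/12 s, in which the tool goes at most 41.7 mm and 7.16 degrees, less where a joint would pass 70% of its speed; a pose out of reach is approached as far as the arm can. A call is refused whole if a number of a shift passes 41.7 or a number of a turn 0.125, either way. A call with a gripper value outside its range is refused whole. "claw" is the gripper's target within -1 to 1 (shut at 1, half-way at 0, fully open at -1), set as the call begins (left out, the last holds). The fingers move at their own pace and stop on an object; "grip_force" is the grip in N (left out, the last holds). Time passes only in rows, so rows that do not move let the fingers close, or fill a call up. It gives the time, the measured TCP pose, the force, the opening and the grip force at its end, in the units of the state.
- telemetry.get_state(): the state, without advancing time (a new reading comes with each control period).
- eyes.grab_frame(name): name is "scene" or "side" or "wrist"; returns the picture (480x640x3 uint8, red, green, blue); there is no depth.
- eyes.calibration(name): a dict with "mtx" (3x3 intrinsics, pixels), "rvec" (rotation vector, rad) and "tvec" (3), from world to camera coordinates, as OpenCV has them. Camera axes: x right, y down, z forward; pixel columns grow to the right and rows downward; lengths in m; the calibration is good to about 2 mm. A picture is of the moment at which its call begins: read the wrist's pose just before it. calibration takes no time and is no camera call; for the wrist camera it gives the pose at the moment of the call.
- ticket.job_done(): hands the job in; it is judged then, once.
Trained networks look in the newest picture that a camera, given by its name, has taken for a name from the list of things; names that differ only in an ending like _2 or _b are one class to them, and where a whole thing is asked for, a point or a joint stands for the part that bears it (a point fixed in the world has none). Each returns a list of dicts, best first, with "conf" (0 to 1); they miss things now and then, are a little off and sometimes report something else, mostly with a low value. They report only what shows in the picture. A call takes as long as a camera call.
- recognise(camera, name): "position" ([x, y, z] in m, in world coordinates, good to about 4 mm: the middle of the surface that is visible of it).
- trace(camera, name): "mask" (480x640 bool, what is visible of it).
The state is a dict: "t": time; "q": joint angles; "qd": joint speeds; "joint_efforts": joint torques, N m; "eef_pos": TCP position; "ee_rot": TCP orientation; "force": force on the tool from outside, world axes, zero at the start; "moment": the same for the moment, N m; "width": finger opening in m; "gripper_force": force on a finger pad.
Only numpy, scipy, OpenCV 4.12 (cv2) and the standard library are available. Lean on these libraries where they do the work, as an engineer would, in place of code of your own. Each camera call takes 0.05 s, during which the arm holds its last target. There are 200 camera calls.

## Task

First slide the red-knobbed bolt fully home into its brass keeper, so that the sample tray is locked in its nest. Then peel the sticky cover off the tray by its orange corner tab, raising that corner first while the opposite corner stays down on the tray, and finish while still holding the cover steady in the gripper, roughly level and right way up, about a hand's width above the middle of the lit white pad (not the black one). Leave the bolt home, the tray seated in its nest and the other things on the bench where they are.

Things in the scene. Friction and masses are not known exactly. Their poses are not given: they have to be found in the camera images.
- nest: Fixed aluminium loading nest, a 235 x 225 mm plate 10 mm thick lying on the table, turned by up to about 0.35 rad. Origin: on the table under the centre of the tray; z up. The barrel bolt runs along its +x side; a steel hook that holds one tray lug down stands on its -x side. All else in the nest is lower than 42 mm.
- bolt (a joint): Travel of the barrel bolt in m: 0 drawn, 0.060 fully home in the keeper (end stop). It slides along the nest's -y and stays where it is left; about 2 N of friction. Starts at 0 to 0.015. When home, its bar lies 2 mm above the tray's +x lug and locks the tray down; without it the tray rocks up with the cover.
- bolt_knob (a point): Top centre of the bolt's upright red knob, a round post 14 mm in diameter and 43 mm tall; its top is 75 mm above the table. In the nest's frame at x = 98 mm, y = 90 mm minus the bolt travel.
- keeper (a point): Centre of the brass keeper, a 10 mm long bridge 38 mm tall, that the bolt's tip enters: in the nest's frame x = 98, y = -47 mm, 25 mm above the table.
- tray: Loose grey open tray, 130 (x) x 170 (y) x 26 mm, 0.3 kg, seated in the nest with its axes. Origin: centre of its underside, 10 mm above the table. Four sprung black catches on its sides (tray x, y = 62, 15; -20, -82; -62, -15; 20, 82 mm; tops 41 mm above its underside) snap over the cover's edge; each lets go with a jerk at about 8 N of upward pull.
- cover: Loose cover, white frame, clear middle, 124 (x) x 164 (y) x 4 mm, 0.11 kg, on the tray's rim with the tray's axes; a 6 mm deep plug below drops into the tray. Origin: centre of the plate's underside, 36 mm above the table at the start. Turning it up about the corner opposite the tab frees the catches one by one: 10 to 17 N at the tab, all free by some 25 mm of lift at the tab corner.
- tab (a point): Top centre of the orange pull tab, an upright fin on the cover near its +x -y corner: 10 mm thick, 32 mm long, 44 mm above the plate's top (top 84 mm above the table at the start). In the cover's frame at 43, -57, 48 mm. Its long side runs along the cover's diagonal, from the tab corner to the opposite corner; the point's axes are the cover's.
- tab_corner (a point): The cover's corner by the tab, on the plate's underside (cover frame 62, -82, 0 mm).
- far_corner (a point): The corner opposite the tab, on the plate's underside (cover frame -62, 82, 0 mm): the corner that must stay down while the peel starts.
- light_pad: Fixed lit inspection pad, 140 x 140 x 12 mm, grey frame with a bright white face, on the left or the right of the nest. Origin: centre of its underside on the table.
- dark_pad: Fixed black rubber pad, 140 x 140 x 12 mm, on the other side; not to be used. Origin: centre of its underside.
- wash_bottle: Bystander: white bottle with a red cap, 54 mm across, 130 mm tall. Origin: centre of its base.
- jar: Bystander: amber jar with a blue cap, 60 mm across, 75 mm tall. Origin: centre of its base.
- mouse: Bystander: round black computer mouse, 60 mm across, 32 mm high. Origin: centre of its underside.
- calculator: Bystander: white pocket calculator, 100 x 70 x 14 mm. Origin: centre of its underside.
- cuvette_rack: Bystander: green divided rack with yellow cuvettes, 85 x 130 mm, 40 mm high. Origin: centre of its underside.
- brush: Bystander: small brush with a wooden handle, about 160 mm long, lying flat. Origin: in the middle of its underside.

How it is judged:
On the way, in this order (a step that is already met when the one before it is completed fails the run):
1. the bolt is home in its keeper while the cover is still on the tray (value of joint bolt above 0.054 m and z of tray in the frame of nest between 0.006 and 0.016 m and horizontal distance between tray and nest below 0.008 m and z of each of tab_corner, far_corner in the frame of tray below 0.029 m), for 0.2 s.
2. the tab corner is up by 15 mm or more while the opposite corner is still down on the bolted tray (value of joint bolt above 0.054 m and z of tray in the frame of nest between 0.006 and 0.016 m and horizontal distance between tray and nest below 0.008 m and z of tab_corner in the frame of tray above 0.041 m and z of far_corner in the frame of tray below 0.033 m), for 0.05 s.
At the end, for the whole second after the job is handed in: The gripper holds the cover still, its centre within 50 mm sideways of the light pad's and 60 to 280 mm above the table, tilted under 0.4 rad, off the pad; the bolt is 54 mm or more along its travel and the tray seated in the nest (within 8 mm sideways, 6 mm up) (value of joint bolt above 0.054 m and z of tray in the frame of nest between 0.006 and 0.016 m and horizontal distance between tray and nest below 0.008 m and horizontal distance between cover and light_pad below 0.05 m and z of cover in the frame of light_pad between 0.06 and 0.28 m and angle between cover's own z axis and vertical below 0.4 rad and linear speed of cover below 0.03 m/s and angular speed of cover below 0.2 rad/s and contact force between the fingers and cover above 1 N and contact force between cover and light_pad below 0.1 N); the arm keeps its last pose, push and grip.
It fails at once if the tray is torn up or shifted in its nest (more than 12 mm) (distance of tray from where it was at the start of the episode above 0.012 m).
It fails at once if a bystander is knocked or moved by more than 25 mm (distance of any of wash_bottle, jar, mouse, calculator, cuvette_rack, brush from where it was at the start of the episode above 0.025 m).
It also fails if it takes over 58 s, if anything falls off the work surface, if the arm or the gripper's body presses on something with over 40 N, if the wrist force passes 120 N, or if a joint passes its speed limit or range.

## Working session

There is one attempt and no reset: what is moved stays moved. The work goes in short steps, Python scripts to look and compute and a tool call to move; the robot and the scene stay as the last step left them, time stands still between calls to the robot, and variables do not carry over. Pictures are saved under pics/ and viewed, at most 10 in all, crops included, and the job is handed in when it is done.

Besides the shell and the picture viewer there is one more tool, called after "Emit:" as name([rows], argument=value, ...), one row to a line, values as JSON. servo_tool: Moves the arm, as the interface text tells. Its arguments: {"type":"object","properties":{"series":{"type":"array"},"claw":{"type":"number"},"grip_force":{"type":"number"}},"required":["series"]}

```bash
mkdir -p pics; cat > h.py <<'E'
import numpy as np, cv2
from scipy.spatial.transform import Rotation as R
from station import telemetry, eyes, ticket, recognise, trace
def save(cam,fn):
    im=eyes.grab_frame(cam); cv2.imwrite('pics/'+fn,im[:,:,::-1]); return im
def proj(cam,P):
    c=eyes.calibration(cam); return cv2.projectPoints(np.array(P,float).reshape(-1,3),np.array(c['rvec'],float),np.array(c['tvec'],float),np.array(c['mtx'],float),None)[0].reshape(-1,2)
E
python3 - <<'E'
from h import *
s=telemetry.get_state(); print(s['t'],s['eef_pos'],s['ee_rot'],s['force'],s['width'])
for c in ['scene','side']:
    save(c,c+'0.png')
    for n in ['bolt_knob','keeper','tab','tray','cover','light_pad','dark_pad','wash_bottle','jar','mouse','calculator','cuvette_rack','brush']:
        r=recognise(c,n)[:2]; print(c,n,[(np.round(x['position'],3).tolist(),round(x['conf'],2)) for x in r])
print(telemetry.get_state()['t'])
a=cv2.imread('pics/scene0.png');b=cv2.imread('pics/side0.png')
E
```

```text
0.0 [ 0.29810503 -0.60506375  0.22561927] [ 3.13993711e+00 -1.24554865e-04 -2.68390352e+00] [-0.72483852  0.38475192  0.54721626] 0.08743766190068555
scene bolt_knob [([0.582, 0.117, 0.03], 0.86)]
scene keeper [([0.578, 0.0, 0.014], 0.61)]
scene tab [([0.49, 0.038, 0.038], 0.56)]
scene tray [([0.543, 0.016, 0.03], 0.82)]
scene cover [([0.489, 0.037, 0.038], 0.89)]
scene light_pad [([0.501, -0.349, 0.012], 0.75), ([0.768, -0.184, 0.02], 0.47)]
scene dark_pad [([0.524, 0.323, 0.017], 0.6)]
scene wash_bottle [([0.694, 0.349, 0.067], 0.72)]
scene jar [([0.688, -0.343, 0.059], 0.59)]
scene mouse [([0.577, -0.0, 0.009], 0.66), ([0.34, 0.234, 0.023], 0.62)]
scene calculator [([0.301, -0.241, 0.014], 0.63)]
scene cuvette_rack [([0.79, 0.129, 0.025], 0.63), ([0.686, -0.342, 0.059], 0.5)]
scene brush [([0.768, -0.181, 0.019], 0.67)]
side bolt_knob [([0.58, 0.138, 0.03], 0.84), ([0.485, 0.045, 0.04], 0.59)]
side keeper [([0.497, 0.132, 0.009], 0.6)]
side tab [([0.776, 0.165, 0.024], 0.74), ([0.489, -0.324, 0.01], 0.67)]
side tray [([0.47, 0.134, 0.034], 0.61)]
side cover [([0.482, 0.046, 0.041], 0.94)]
side light_pad [([0.486, -0.324, 0.01], 0.71)]
side dark_pad [([0.518, 0.352, 0.008], 0.6), ([0.778, 0.16, 0.022], 0.25)]
side wash_bottle [([0.678, 0.378, 0.075], 0.74), ([0.474, 0.129, 0.036], 0.69)]
side jar [([0.667, -0.312, 0.048], 0.83), ([0.487, -0.324, 0.01], 0.3)]
side mouse [([0.326, 0.262, 0.023], 0.76)]
side calculator [([0.298, -0.224, 0.012], 0.93)]
side cuvette_rack []
side brush [([0.753, -0.163, 0.018], 0.95)]
1.4
```

View pics/scene0.png

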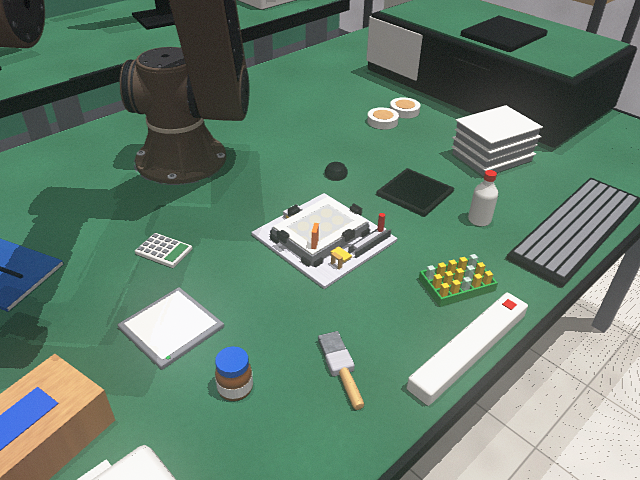

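View pics/side0.png

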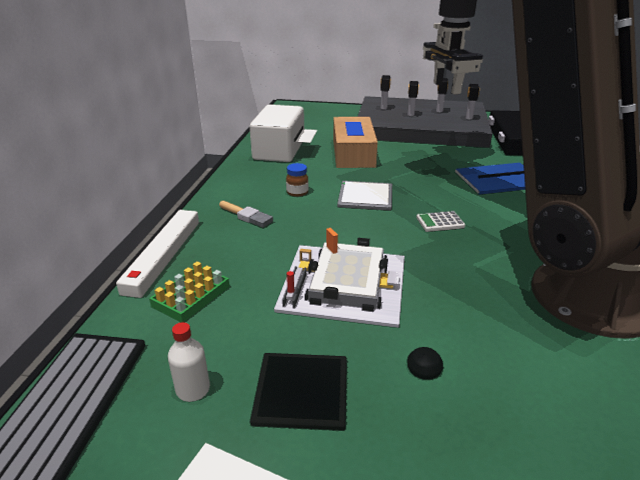

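```bash
python3 - <<'E'
from h import *
s=telemetry.get_state();p=s['eef_pos']
for c in ['scene','side']:
    k=eyes.calibration(c);Rm=cv2.Rodrigues(np.array(k['rvec'],float))[0]
    print(c,np.round(-Rm.T@np.array(k['tvec'],float).ravel(),3),np.round(Rm[2],2),np.round(np.array(k['mtx'])[0],0))
    print('tcp',proj(c,[p]),'base origin',proj(c,[[0,0,0]]))
E
```

```text
scene [ 1.196 -0.654  0.818] [-0.55  0.54 -0.64] [579.   0. 321.]
tcp [[-64.08797945 246.61279653]] base origin [[181.65839361 157.46330764]]
side [0.392 0.857 0.623] [ 0.16 -0.83 -0.54] [498.   0. 318.]
tcp [[446.4289974   88.90505958]] base origin [[594.16065418 296.77567532]]
```

The scene view shows the knob at (381,215), the tab at (315,235), the keeper at (341,257) and the lit pad at (172,325). The side view shows the tab at (332,240) and the knob at (291,282). The nest's +x points roughly along world +x, and the lit pad is on the right (-y). The two cameras differ by about 25 mm, so I'll approach and look with the wrist camera.

Emit:
servo_tool([
  [[-21,21,-6,0],[-21,21,-6,0],[-21,21,-6,0],[-21,21,-6,0],[-21,21,-6,0],[-21,21,-6,0],[-21,21,-6,0],[-21,21,-6,0],[-21,21,-6,0],[-21,21,-6,0]],
])

```text
t: 2.23
eef_pos: [0.394, -0.323, 0.2871]
ee_rot: [-3.141, 0.0, -2.684]
force: [0.9, -0.4, 0.8]
width: 0.0876
gripper_force: 0.0
```

Emit:
servo_tool([
  [[-23,22,-5,0],[-23,22,-5,0],[-23,22,-5,0],[-23,22,-5,0],[-23,22,-5,0],[-23,22,-5,0],[-23,22,-5,0],[-22,22,-5,0],[-22,22,-5,0],[-22,22,-5,0]],
])

```text
t: 3.07
eef_pos: [0.5004, -0.025, 0.3372]
ee_rot: [-3.141, 0.001, -2.684]
force: [0.6, 0.2, 0.9]
width: 0.0879
gripper_force: 0.0
```

```bash
python3 - <<'E'
from h import *
k=eyes.calibration('wrist');Rm=cv2.Rodrigues(np.array(k['rvec'],float))[0]
print(np.round(-Rm.T@np.array(k['tvec'],float).ravel(),3),np.round(Rm,2).tolist(),np.round(np.array(k['mtx'])[0],0))
s=telemetry.get_state();print(s['t'],s['eef_pos'],s['ee_rot'],s['q'])
save('wrist','w0.png')
for n in ['bolt_knob','keeper','tab','tray','cover']:
    r=recognise('wrist',n)[:2]; print(n,[(np.round(x['position'],3).tolist(),round(x['conf'],2)) for x in r])
E
```

```text
[ 0.425 -0.063  0.496] [[-0.44, 0.9, -0.0], [0.85, 0.42, 0.31], [0.28, 0.14, -0.95]] [404.   0. 322.]
3.0667 [ 0.50040428 -0.0250384   0.3372011 ] [-3.14145615e+00  8.77677043e-04 -2.68357716e+00] [ 3.42871093e-01  1.13123334e-02 -1.73355456e-01  3.53698370e-05
 -1.38524099e+00 -1.45565849e+00]
bolt_knob [([0.578, 0.106, 0.037], 0.71)]
keeper [([0.449, 0.037, 0.009], 0.79)]
tab [([0.478, 0.044, 0.036], 0.94)]
tray [([0.491, 0.029, 0.042], 0.93), ([0.482, 0.305, 0.012], 0.4)]
cover [([0.48, 0.043, 0.037], 0.64)]
```

View pics/w0.png

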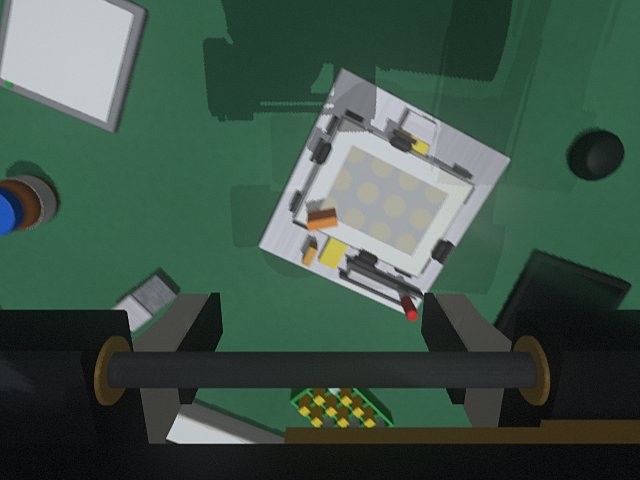

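The wrist view shows the cover corners at about (347,137), (474,183), (413,275) and (295,221). The tab is at (321,217), the red knob top at (412,315) and the keeper at (332,252). I'll back-project these points and fit the nest pose.

```bash
cat >> h.py <<'E'
def back(cam,uv,z):
    k=eyes.calibration(cam);Rm=cv2.Rodrigues(np.array(k['rvec'],float))[0];t=np.array(k['tvec'],float).ravel()
    c=-Rm.T@t; d=Rm.T@np.linalg.solve(np.array(k['mtx'],float),np.array([*uv,1.]))
    return c+d*(z-c[2])/d[2]
E
python3 - <<'E'
from h import *
for n,uv,z in [('TL',(347,137),.04),('TR',(474,183),.04),('BR',(413,275),.04),('BL',(295,221),.04),('knob',(412,315),.075),('keeper',(332,250),.038),('p1',(342,69),.01),('p2',(509,158),.01),('p3',(260,246),.01),('pad',(63,60),.012)]:
    print(n,np.round(back('wrist',uv,z),4))
im=cv2.imread('pics/w0.png')
cv2.imwrite('pics/w0c.png',cv2.resize(im[50:340,240:530],(600,600),interpolation=cv2.INTER_CUBIC))
E
```

```text
TL [ 0.4377 -0.027   0.04  ]
TR [0.4189 0.1251 0.04  ]
BR [0.547  0.1202 0.04  ]
BL [ 0.549  -0.0376  0.04  ]
knob [0.5816 0.1304 0.075 ]
keeper [0.5625 0.0175 0.038 ]
p1 [ 0.3761 -0.0632  0.01  ]
p2 [0.3751 0.1585 0.01  ]
p3 [ 0.6066 -0.0617  0.01  ]
pad [ 0.5038 -0.3421  0.012 ]
```

View pics/w0c.png

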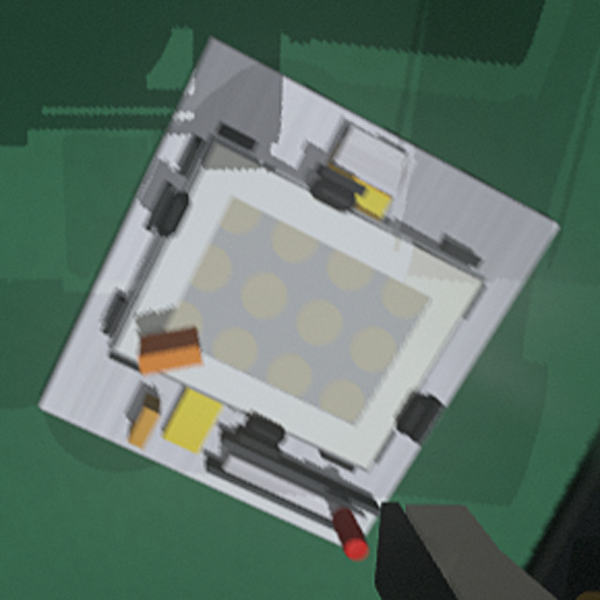

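```bash
python3 - <<'E'
from h import *
from scipy.optimize import least_squares
k=eyes.calibration('wrist')
M=np.array([[-62,82,40],[62,82,40],[62,-82,40],[43,-57,84.]])/1000
U=np.array([[473,189],[419,275],[294.6,219],[322,224]])
kn=np.array([412,315.3])
def f(p):
    x,y,a,b=p; Rz=R.from_euler('z',a)
    P=np.vstack([M,[[.098,.09-b,.075]]])
    W=Rz.apply(P)+[x,y,0]
    return (proj('wrist',W)-np.vstack([U,kn])).ravel()
r=least_squares(f,[.483,.048,0,.008],loss='soft_l1'); print(np.round(r.x,4),np.round(r.fun.reshape(-1,2),1).tolist())
x,y,a,b=r.x;Rz=R.from_euler('z',a)
for P in [[.098,.09-b,0],[.043,-.057,0]]: print(Rz.apply(P)+[x,y,0])
print(back('wrist',(322,224),.084), proj('wrist',Rz.apply([[-.062,-.082,.04]])+[x,y,0]))
E
```

```text
[0.4843 0.0439 0.0017 0.0034] [[-0.1, -3.2], [-1.5, 1.4], [1.1, -0.1], [0.2, 0.1], [-0.1, 0.1]]
[0.58211731 0.13061186 0.        ]
[ 0.52735799 -0.01303883  0.        ]
[ 0.52729117 -0.01326793  0.084     ] [[344.33581497 119.14352849]]
```

Emit:
servo_tool([
  [[0,0,0,0.114],[0,0,0,0.114],[0,0,0,0.114],[0,0,0,0.115],[-12,22,30,0],[-12,22,30,0],[-12,22,30,0],[-12,22,30,0],[-12,22,30,0],[-12,22,30,0]],
])

```text
t: 4.2
eef_pos: [0.5725, 0.105, 0.1554]
ee_rot: [3.141, 0.001, 3.141]
force: [0.6, 0.6, 0.4]
width: 0.0877
gripper_force: 0.0
```

Emit:
servo_tool([
  [[-5,12,10,0],[-5,12,10,0],[0,0,0,0],[0,0,0,0],[0,0,0,0],[0,0,0,0],[0,0,0,0],[0,0,0,0],[0,0,0,0],[0,0,0,0]],
])

```text
t: 5.03
eef_pos: [0.5822, 0.1293, 0.137]
ee_rot: [3.141, 0.001, -3.141]
force: [-0.1, 0.7, 0.0]
width: 0.0874
gripper_force: 0.0
```

```bash
python3 - <<'E'
from h import *
s=telemetry.get_state();print(s['t'],s['eef_pos'],s['ee_rot'],s['q'],s['force'])
p=s['eef_pos']
im=save('wrist','w1.png')
print(proj('wrist',[[.5821,.1306,.075],[p[0],p[1],.075]]))
E
```

```text
5.0333 [0.58215868 0.12930044 0.13699018] [ 3.14127958e+00  5.33061931e-04 -3.14095647e+00] [ 5.46009456e-01  3.02589644e-01 -2.87695227e-01  1.06752782e-05
 -9.79893322e-01 -2.11617546e+00] [-0.07084447  0.72856447  0.02422991]
[[323.91327449 261.14056678]
 [321.68791663 261.23088901]]
```

View pics/w1.png

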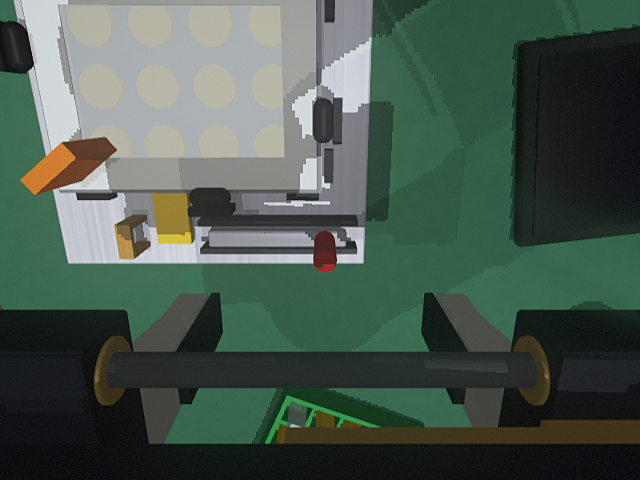

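The knob is at (324,263), within 2 px of the prediction (324,261). I'll descend, grip it lightly and slide it.

Emit:
servo_tool([
  [[0,1,15,0],[0,0,15,0],[0,0,15,0],[0,0,15,0],[0,0,14,0],[0,0,13,0],[0,0,0,0],[0,0,0,0],[0,0,0,0],[0,0,0,0]],
])

```text
t: 5.92
eef_pos: [0.5828, 0.1308, 0.0506]
ee_rot: [3.141, 0.001, -3.141]
force: [-0.8, -0.2, 0.0]
width: 0.0877
gripper_force: 0.0
```

Emit:
servo_tool([
  [[0,0,0,0],[0,0,0,0],[0,0,0,0],[0,0,0,0],[0,0,0,0],[0,0,0,0],[0,0,0,0],[0,0,0,0],[0,0,0,0],[0,0,0,0]],
], claw=1, grip_force=10)

```text
t: 6.75
eef_pos: [0.5821, 0.1305, 0.0495]
ee_rot: [3.142, -0.0, -3.141]
force: [-0.0, -0.1, -0.1]
width: 0.0263
gripper_force: 0.0
```

Emit:
servo_tool([
  [[0,0,0,0],[0,0,0,0],[0,0,0,0],[0,0,0,0],[0,-6,0,0],[0,-6,0,0],[0,-6,0,0],[0,-6,0,0],[0,-6,0,0],[0,-6,0,0]],
])

```text
t: 7.58
eef_pos: [0.5821, 0.0937, 0.0495]
ee_rot: [3.142, -0.0, -3.141]
force: [-1.0, 3.1, -0.7]
width: 0.0137
gripper_force: 10.0
```

Emit:
servo_tool([
  [[0,-6,0,0],[0,-6,0,0],[0,-5,0,0],[0,-3,0,0],[0,0,0,0],[0,0,0,0],[0,0,0,0],[0,0,0,0],[0,0,0,0],[0,0,0,0]],
])

```text
t: 8.42
eef_pos: [0.5821, 0.0742, 0.0495]
ee_rot: [-3.141, -0.0, -3.141]
force: [0.7, -1.5, -0.7]
width: 0.0133
gripper_force: 10.0
```

Emit:
servo_tool([
  [[0,-1,0,0],[0,-1,0,0],[0,-1,0,0],[0,-1,0,0],[0,-1,0,0],[0,0,0,0],[0,0,0,0],[0,0,0,0],[0,0,0,0],[0,0,0,0]],
])

```text
t: 9.25
eef_pos: [0.5824, 0.0735, 0.0496]
ee_rot: [3.137, 0.002, -3.14]
force: [-5.6, 19.8, -0.0]
width: 0.0141
gripper_force: 10.0
```

Bolt hit its end stop (19.8 N, no further motion). I'll relieve the push, open, rise and go to the tab.

Emit:
servo_tool([
  [[0,4,0,0],[0,0,0,0],[0,0,0,0],[0,0,0,0],[0,0,-5,0],[0,0,-15,0],[0,0,-20,0],[0,0,-20,0],[0,0,-20,0],[0,0,-20,0]],
], claw=0)

```text
t: 10.08
eef_pos: [0.5821, 0.0729, 0.1509]
ee_rot: [-3.141, 0.0, -3.141]
force: [0.4, 0.0, 0.5]
width: 0.044
gripper_force: 0.0
```

Emit:
servo_tool([
  [[14,-22,0,0],[14,-22,0,0],[14,-22,0,0],[13,-21,0,0],[0,0,0,0.12],[0,0,0,0.12],[0,0,0,0.12],[0,0,0,0.12],[0,0,0,0.12],[0,0,0,0.12]],
])

```text
t: 10.92
eef_pos: [0.5272, -0.0141, 0.15]
ee_rot: [3.141, 0.0, 2.416]
force: [-0.1, 0.0, 0.6]
width: 0.0438
gripper_force: 0.0
```

Emit:
servo_tool([
  [[0,0,0,0.12],[0,0,0,0.085],[0,0,0,0],[0,0,0,0],[0,0,0,0],[0,0,0,0],[0,0,0,0],[0,0,0,0],[0,0,0,0],[0,0,0,0]],
])

```text
t: 11.75
eef_pos: [0.5272, -0.0136, 0.1495]
ee_rot: [-3.142, -0.0, 2.218]
force: [0.1, 0.3, -0.3]
width: 0.0439
gripper_force: 0.0
```

```bash
python3 - <<'E'
from h import *
s=telemetry.get_state();print(s['t'],s['eef_pos'],s['ee_rot'],s['q'][5],s['force'],s['width'])
im=save('wrist','w2.png')
d=np.array([.603,-.798]);
T=lambda a,b:[.5274+a*d[0]+b*d[1],-.0132+a*d[1]-b*d[0],.084]
print(proj('wrist',[T(0,0),T(.016,.005),T(.016,-.005),T(-.016,-.005),T(-.016,.005),[.5823,.0737,.075]]).round())
E
```

```text
11.75 [ 0.52723738 -0.01357508  0.1495436 ] [-3.14155820e+00 -2.57585285e-05  2.21772876e+00] -2.8410939167374996 [ 0.1042541   0.27566229 -0.32245488] 0.04394228474232443
[[322. 258.]
 [314. 283.]
 [330. 283.]
 [331. 233.]
 [314. 233.]
 [486. 195.]]
```

View pics/w2.png

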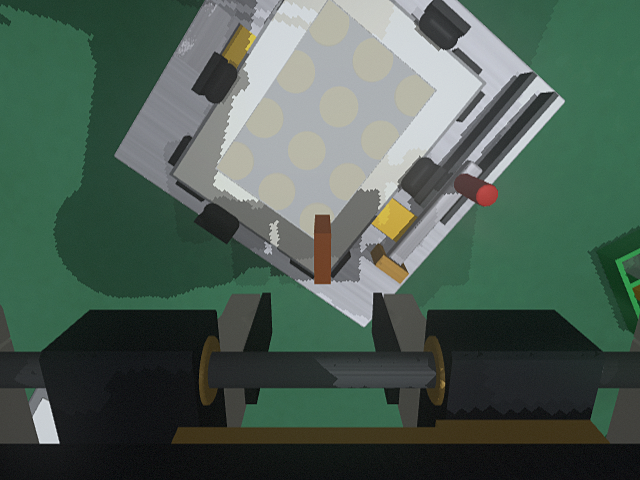

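The fin top covers columns 314–331 and rows 233–283, exactly as predicted, and the knob has stayed home at (486,195). I'll descend and grip.

Emit:
servo_tool([
  [[0,0,15,0],[0,0,15,0],[0,0,15,0],[0,0,15,0],[0,0,15,0],[0,0,13,0],[0,0,11,0],[0,0,0,0],[0,0,0,0],[0,0,0,0]],
])

```text
t: 12.63
eef_pos: [0.5277, -0.0135, 0.0512]
ee_rot: [3.141, 0.0, 2.218]
force: [-0.1, -1.0, 0.3]
width: 0.0438
gripper_force: 0.0
```

Emit:
servo_tool([
  [[0,0,0,0],[0,0,0,0],[0,0,0,0],[0,0,0,0],[0,0,0,0],[0,0,0,0],[0,0,0,0],[0,0,0,0],[0,0,0,0],[0,0,0,0]],
], claw=1, grip_force=45)

```text
t: 13.47
eef_pos: [0.5273, -0.0136, 0.0507]
ee_rot: [3.141, 0.0, 2.217]
force: [-1.2, -0.3, 3.5]
width: 0.0098
gripper_force: 45.0
```

Emit:
servo_tool([
  [[0.4,0,-2,0],[0.4,0,-2,0],[0.4,0,-2,0],[0.4,0,-2,0],[0.4,0,-2,0],[0,0,0,0],[0,0,0,0],[0,0,0,0],[0,0,0,0],[0,0,0,0]],
])

```text
t: 14.3
eef_pos: [0.5241, -0.012, 0.0595]
ee_rot: [-3.139, -0.002, 2.216]
force: [-3.1, 4.5, -17.8]
width: 0.0096
gripper_force: 45.0
```

Emit:
servo_tool([
  [[0.4,0,-2,0],[0.4,0,-2,0],[0.4,0,-2,0],[0,0,0,0],[0,0,0,0],[0,0,0,0],[0,0,0,0],[0,0,0,0],[0,0,0,0],[0,0,0,0]],
])

```text
t: 15.13
eef_pos: [0.5274, -0.0113, 0.0683]
ee_rot: [3.138, 0.003, 2.218]
force: [2.3, -4.9, 6.4]
width: 0.0098
gripper_force: 45.0
```

```bash
python3 - <<'E'
from h import *
a=save('scene','s3.png')[170:300,230:420];b=save('side','d3.png')[215:340,260:420]
f=lambda i:cv2.resize(i,(400,300),interpolation=cv2.INTER_CUBIC)
cv2.imwrite('pics/m3.png',np.hstack([f(a),f(b)])[:,:,::-1])
E
```

```text
(no output)
```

View pics/m3.png

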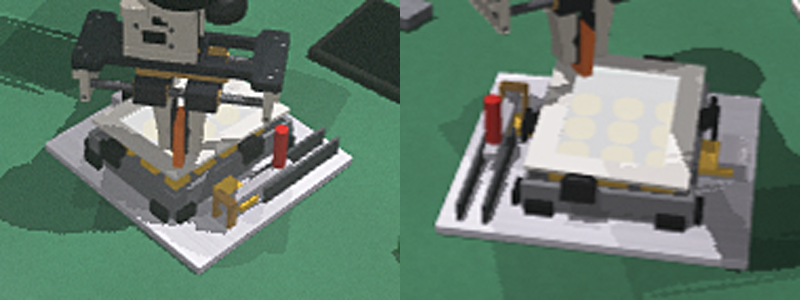

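The crops show the cover tilted up at the tab, with the bolt home (red knob beside the keeper end) and the tray seated. I'll measure the cover's tilt in the wrist view to check the far corner.

```bash
python3 - <<'E'
from h import *
s=telemetry.get_state();print(s['t'],s['eef_pos'],s['ee_rot'],s['force'],s['moment'])
im=save('wrist','w4.png')
# predicted corners for pivot about far corner (theta=.098) vs level lift 18mm
O=np.array([.4843,.0439,.036]);C=np.array([[62,-82,4],[62,82,4],[-62,82,4],[-62,-82,4],[62,-82,0],[62,82,0],[-62,82,0]])/1000
far=np.array([-.062,.082,0]);ax=np.array([.798,.603,0])
for th,up in [(0,0),(.098,0),(.05,.009),(0,.0175)]:
    W=R.from_rotvec(-ax*th).apply(C-far)+far+O+[0,0,up]
    if th==.098: print('tabcorner z',W[4])
    print(th,up,proj('wrist',W).round(1).tolist())
cv2.imwrite('pics/w4c.png',cv2.resize(im[0:300,120:520],(800,600),interpolation=cv2.INTER_CUBIC)[:,:,::-1])
E
```

```text
15.2333 [ 0.52742434 -0.01129143  0.06825863] [3.13840404e+00 2.53695718e-03 2.21826710e+00] [ 1.86793278 -4.7691411   6.91486516] [-1.73619684 -0.55825728  0.23038298]
0 0 [[319.3, 341.2], [549.0, 75.6], [319.0, -141.9], [109.3, 203.0], [319.3, 337.2], [544.1, 76.3], [319.0, -135.7]]
tabcorner z [ 0.54570501 -0.0373126   0.05612086]
0.098 0 [[319.2, 361.6], [558.9, 72.3], [319.0, -143.2], [94.6, 207.2], [319.2, 357.4], [553.4, 74.1], [319.0, -135.7]]
0.05 0.009 [[319.2, 362.2], [566.3, 72.4], [319.0, -157.7], [91.5, 210.1], [319.2, 357.7], [560.6, 73.7], [319.0, -150.1]]
0 0.0175 [[319.2, 360.8], [573.3, 72.1], [318.9, -173.0], [89.2, 212.1], [319.2, 356.1], [567.3, 73.0], [318.9, -165.3]]
```

View pics/w4c.png

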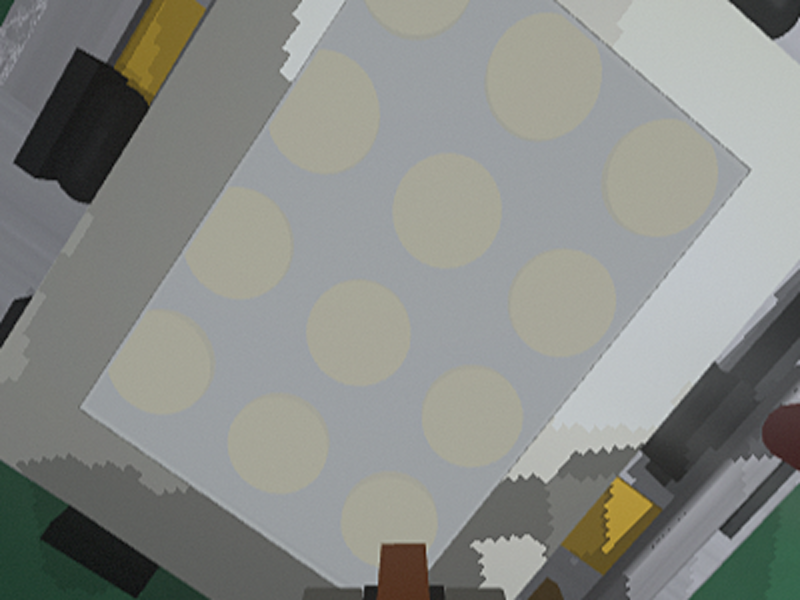

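The wrist view shows the window corners at (495,85) and (161,203). I'll compare the side view before and after at the far corner.

```bash
python3 - <<'E'
from h import *
a=cv2.imread('pics/side0.png');b=cv2.imread('pics/d3.png')
f=lambda i:cv2.resize(i[230:310,295:415],(795,300)[:0] or (450,300),interpolation=cv2.INTER_CUBIC)
f2=lambda i:cv2.resize(i[235:315,295:395],(400,320),interpolation=cv2.INTER_CUBIC)
cv2.imwrite('pics/m5.png',np.hstack([f2(a),f2(b)]))
O=np.array([.4843,.0439,.036]);C=np.array([[62,-82,4],[62,82,4],[-62,82,4],[-62,-82,4]])/1000
far=np.array([-.062,.082,0]);ax=np.array([.798,.603,0])
for th,up in [(0,0),(.098,0),(.05,.009),(0,.0175)]:
    W=R.from_rotvec(-ax*th).apply(C-far)+far+O+[0,0,up]
    print(th,up,((proj('side',W)-[295,235])*4).round(1).tolist())
E
```

```text
0 0 [[119.8, 28.6], [59.6, 212.5], [321.9, 242.8], [349.5, 51.6]]
0.098 0 [[121.2, -1.8], [60.2, 201.1], [322.3, 243.3], [352.2, 32.3]]
0.05 0.009 [[120.4, -1.3], [59.6, 191.4], [323.3, 227.8], [351.9, 27.3]]
0 0.0175 [[120.0, 1.2], [59.2, 182.9], [324.1, 212.9], [351.7, 23.9]]
```

View pics/m5.png

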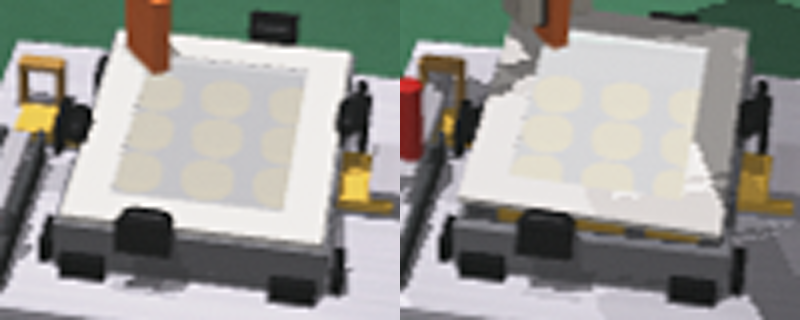

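Right half: the far corner moved only about 6 px (~3.5 mm) while the tab rose 17.5 mm, so step 2 is met with margin. I'll continue lifting gently.

Emit:
servo_tool([
  [[0,0,-2,0],[0,0,-2,0],[0,0,-2,0],[0,0,-2,0],[0,0,0,0],[0,0,0,0],[0,0,0,0],[0,0,0,0],[0,0,0,0],[0,0,0,0]],
])

```text
t: 16.12
eef_pos: [0.5252, -0.0111, 0.0744]
ee_rot: [-3.141, -0.0, 2.217]
force: [-0.4, 0.0, -1.7]
width: 0.0098
gripper_force: 45.0
```

Emit:
servo_tool([
  [[0,0,-2,0],[0,0,-2,0],[0,0,-2,0],[0,0,-2,0],[0,0,-2,0],[0,0,-2,0],[0,0,0,0],[0,0,0,0],[0,0,0,0],[0,0,0,0]],
])

```text
t: 16.95
eef_pos: [0.5252, -0.0111, 0.0864]
ee_rot: [-3.141, -0.0, 2.217]
force: [0.4, 0.0, -0.9]
width: 0.0096
gripper_force: 45.0
```

Emit:
servo_tool([
  [[0,0,-3,0],[0,0,-6,0],[0,0,-8,0],[0,0,-8,0],[0,0,-8,0],[0,0,-8,0],[0,0,-8,0],[0,0,-6,0],[0,0,-3,0],[0,0,0,0]],
])

```text
t: 17.78
eef_pos: [0.5257, -0.0109, 0.1455]
ee_rot: [3.14, 0.0, 2.217]
force: [-0.3, 0.2, -0.3]
width: 0.0096
gripper_force: 45.0
```

Emit:
servo_tool([
  [[-4,-3,0,0],[-8,-6,0,0],[-14,-10,0,0],[-19,-13,0,0],[-19,-13,0,0],[-19,-13,0,0],[-19,-13,0,0],[-19,-13,0,0],[-19,-13,0,0],[-19,-13,0,0]],
])

```text
t: 18.62
eef_pos: [0.5326, -0.2061, 0.1439]
ee_rot: [-3.141, -0.001, 2.217]
force: [0.2, 1.0, -0.6]
width: 0.0098
gripper_force: 45.0
```

Emit:
servo_tool([
  [[-19,-13,0,0],[-19,-13,0,0],[-19,-13,0,0],[-19,-13,0,0],[-19,-13,0,0],[-19,-13,0,0],[-19,-13,0,0],[-14,-10,0,0],[-8,-6,0,0],[-4,-3,0,0]],
])

```text
t: 19.45
eef_pos: [0.5403, -0.3991, 0.1435]
ee_rot: [-3.141, -0.001, 2.216]
force: [0.2, 0.3, -0.5]
width: 0.0098
gripper_force: 45.0
```

Emit:
servo_tool([
  [[0,0,0,0],[0,0,0,0],[0,0,0,0],[0,0,0,0],[0,0,0,0],[0,0,0,0],[0,0,0,0],[0,0,0,0],[0,0,0,0],[0,0,0,0]],
])

```text
t: 20.28
eef_pos: [0.5413, -0.3973, 0.1446]
ee_rot: [3.142, -0.0, 2.217]
force: [-0.2, -0.1, -0.9]
width: 0.0098
gripper_force: 45.0
```

```bash
python3 - <<'E'
from h import *
s=telemetry.get_state();print(s['t'],s['eef_pos'],s['force'],s['moment'],np.abs(s['qd']).max(),s['width'],s['gripper_force'])
a=save('scene','s6.png')
for n in ['cover','light_pad','bolt_knob']:print([(np.round(x['position'],3).tolist(),round(x['conf'],2)) for x in recognise('scene',n)[:2]])
b=save('side','d6.png')
for n in ['cover','light_pad','bolt_knob']:print([(np.round(x['position'],3).tolist(),round(x['conf'],2)) for x in recognise('side',n)[:2]])
f=lambda i:cv2.resize(i,(400,300),interpolation=cv2.INTER_CUBIC)
cv2.imwrite('pics/m6.png',np.hstack([f(a[180:390,90:390]),f(b[120:330,230:510])])[:,:,::-1])
E
```

```text
20.2833 [ 0.54133702 -0.39732415  0.14455282] [-0.15033588 -0.13721735 -0.91929164] [-0.19528933 -0.06957306 -0.02892563] 0.0014647699950154566 0.009802290010933155 44.99758422374725
[([0.54, -0.364, 0.128], 0.76)]
[([0.769, -0.185, 0.02], 0.6), ([0.542, -0.362, 0.13], 0.58)]
[([0.584, 0.064, 0.031], 0.72)]
[([0.5, -0.335, 0.128], 0.77)]
[([0.489, -0.326, 0.01], 0.8)]
[([0.582, 0.078, 0.032], 0.86)]
```

View pics/m6.png

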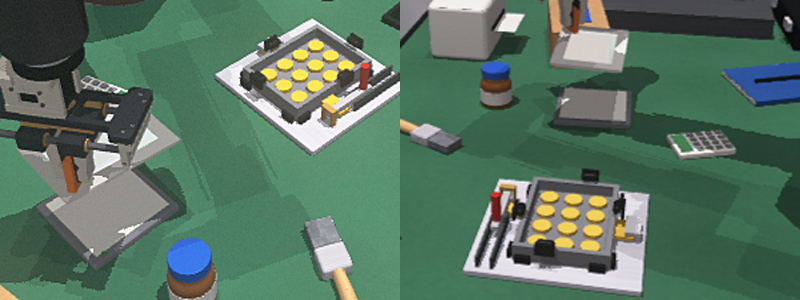

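The cover hangs almost level above the lit pad at about 0.13 m. The bolt is home, the tray seated and the bystanders in place, so I'm handing in.

```bash
python3 -c "
from h import *
print(ticket.job_done())"
```

```text
the job is handed in; nothing more can be done
None
```

I handed the job in at about 20 s of the 58 s limit, with no verdict shown: the bolt is home, the tray looks seated, and the cover, peeled tab corner first (far corner up only about 3.5 mm by camera), is held steady and near level about 13 cm above the table over the lit pad.

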